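# Sort the bench and empty the tipping tray

## Task

Clear the middle of the jeweller's bench, round the bins, by sorting: put the red, blue and black pliers into the blue bin, the small amber, green and white screw-cap bottles into the yellow bin, and a green wax bar lying on the bench into the white box at the tipping tray - whichever of them are there today. The wax bars on the tipping tray go into the white box too: do not pick them off, but lift the tray's black handle so that they slide off over the far lip, and then let the tray back down level. The other tools and bottles, at the right-hand end of the bench and on the raised shelf at the back, stay where they are.

Things in the scene. Friction and masses are not known exactly. Their poses are not given: they have to be found in the camera images.
- tip_tray (a joint): angle of the aluminium tipping tray: 0 = level and down on its rest, grows to 1.25 rad as the handle end is lifted. It turns about a level axis just behind its lip, carried by the grey stand; it is weighted and damped, so it sinks slowly back to 0 when let go. The bars slide off somewhere between 0.4 and 0.75 rad; 1.1 rad empties it. Lifting takes under 5 N
- tip_stand: grey stand of the tipping tray, fixed to the bench; origin on the bench surface under it, own x toward the pouring lip (away from the robot), own y across. The hinge axis lies along own y at own x = 12 mm, 70 mm up. The tray reaches from own x = -136 mm (rear wall) to +18 mm (lip); side and rear walls rise to 95 mm
- tray_bar (a point): middle of the tray's black handle, a round bar 10 mm thick and 100 mm long along the stand's own y, held clear of and above the tray's rear wall; with the tray level it is 120 mm above the bench and 172 mm behind and 50 mm above the hinge axis. It moves with the tray on an arc about the hinge; gripped from above it turns between the fingers
- tray_floor (a point): centre of the tray's floor (upper face, 149 x 142 mm inside), 75 mm above the bench when level, 71 mm behind and 5 mm above the hinge axis; axes as the stand's, tilting with the tray
- wax_box: open white plastic box fixed under the tray's lip, outside 138 x 168 mm (own x, own y, axes as the stand's), 55 mm high, walls and floor 4 mm; origin at the centre of its underside, 74 mm beyond the stand's origin along own x. For the wax bars
- blue_bin: open blue plastic bin standing on the bench, fixed, outside 150 x 175 mm (own x, own y), 50 mm high, walls and floor 4 mm; origin at the centre of its underside. For the pliers; it may stand on either side of the yellow bin. The raised shelf at the back (130 mm high) rises just behind both bins, so lower a wide gripper over their middle or nearer the robot, not at their back wall
- yellow_bin: open yellow plastic bin standing on the bench, fixed, outside 150 x 175 mm (own x, own y), 50 mm high, walls and floor 4 mm; origin at the centre of its underside. For the small bottles; it stands beside the blue bin, before the same raised shelf
- red_pliers: pliers with red handles, 137 x 31 x 12 mm, about 75 g, lying flat; origin at the centre of the underside, own x along the length toward the jaws; about 28 mm wide across both handles 10 mm behind the origin, a good place to grip
- blue_pliers: pliers with blue handles, 142 x 28 x 12 mm, about 75 g, lying flat; origin at the centre of the underside, own x along the length toward the jaws; about 28 mm wide across both handles 10 mm behind the origin, a good place to grip
- black_pliers: pliers with black handles, 148 x 34 x 12 mm, about 75 g, lying flat; origin at the centre of the underside, own x along the length toward the jaws; about 28 mm wide across both handles 10 mm behind the origin, a good place to grip
- amber_vial: small amber bottle with black screw cap, 33 mm across, 63 mm high, 40 g; origin at the centre of its base, own z up through the cap; the full-width body reaches 50 mm up, the cap is narrower
- green_vial: small green bottle with black screw cap, 36 mm across, 71 mm high, 40 g; origin at the centre of its base, own z up through the cap; the full-width body reaches 57 mm up, the cap is narrower
- white_vial: small white bottle with red screw cap, 31 mm across, 56 mm high, 40 g; origin at the centre of its base, own z up through the cap; the full-width body reaches 44 mm up, the cap is narrower
- wax_1: green carving-wax bar, 20 x 100 x 20 mm, 40 g, long along its own y; origin at the centre of its underside. On the tipping tray at the start, across it
- wax_2: green carving-wax bar, 20 x 100 x 20 mm, 40 g, long along its own y; origin at the centre of its underside. On the tipping tray at the start, across it
- wax_3: green carving-wax bar, 20 x 100 x 20 mm, 40 g, long along its own y; origin at the centre of its underside. On the tipping tray at the start, across it
- wax_4: green carving-wax bar, 20 x 100 x 20 mm, 40 g, long along its own y; origin at the centre of its underside. Lies on the bench at the start

How it is judged:
By the outcome, as a careful person would: the job done as asked, in the order asked, and still so for the second after the job is handed in, with the robot touching nothing.
Of wax_1, wax_2, wax_3 only 2 to 3 are there at a start; the rules pass over those that are not, and their reading is None.
Of red_pliers, blue_pliers, black_pliers, amber_vial, green_vial, white_vial, wax_4 only 5 to 6 are there at a start; the rules pass over those that are not, and their reading is None.
At some moment in a run one of wax_4 may be knocked a few centimetres aside while the robot is not near it.
Once in a run the grip may slacken for a moment while it holds something.
It also fails if it takes over 200 s, if anything falls off the work surface, if the arm or the gripper's body presses on something with over 40 N, if the wrist force passes 120 N, or if a joint passes its speed limit or range.

## Robot

A 6-joint arm with a two-finger parallel gripper is mounted at the origin on a cart in front of the work surface, level with it; the furniture and walls round the work are solid. World frame = base frame: x ahead of the robot, y to its left, z up, the work surface at z = 0. Lengths are in mm, angles in rad, forces in N, time in s.
With the tool pointing down it reaches from about 275 to 750 mm from the base axis. Payload 10.2 kg.
Tool frame: the origin (TCP) lies at the very end of the fingers, on their centre line; the grasp point (between the pads) lies 19 mm behind it (ctrl.grip_depth is the distance from the TCP to the grasp point, in mm); z points along the fingers, x is the direction in which the jaws open and shut, and the axes are right-handed (so a half turn about z gives the same grasp; the last joint's range is limited). The gripper opens to 85 mm and grips with 20 to 120 N. Pads are 22 mm wide; open, the fingers measure 114 mm over their backs; the gripper's body (76 mm by 85 mm) begins 54 mm behind the grasp point. The pads swing forward as they close: fully open they stand 13 mm farther back than shut.
Start: joints at [-1.353, 0.313, 1.498, -0, 1.331, -0.223], TCP at [223.987, -474.827, 231.294] pointing down, gripper open.
Joint ranges: [-2.94, 2.94], [-0.97, 2.17], [0.19, 2.56], [-1.23, 4.37], [0.02, 3.11], [-2.88, 2.88]. Speed limits (rad/s): [2.39, 2.39, 3.01, 3.14, 3.14, 3.14].

## Interface

Orientations are given as a unit quaternion [w, x, y, z].
In Python, from rig import ctrl gives the robot as it stands.
- The arm moves only by the tool play_rows, never from a script. Its argument "motion" is a list of rows, each a list of 2 entries, a list of its own where there are three numbers: the shift along the tool's x, y, z in mm, then the turn, a rotation vector about the tool's x, y, z in degrees. A call has 1 to 20 rows; each row shifts and turns the commanded pose from where the row before left it, along the tool's axes as they then stand; what a row does not reach is not made up. A row lasts 1/12 s, in which the tool goes at most 41.7 mm and 7.16 degrees, less where a joint would pass 70% of its speed; a pose out of reach is approached as far as the arm can. A call with a gripper value outside its range is refused whole. "fingers" is the finger opening in mm, from 0 to 85.4, set as the call begins (left out, the last holds). The fingers move at their own pace and stop on an object; "squeeze" is the grip in N (left out, the last holds). Time passes only in rows, so rows that do not move let the fingers close. It gives the time, the measured TCP pose, the force and the opening at its end, in the units of the state.
- ctrl.sense(): the state, without advancing time (a new reading comes with each control period).
- ctrl.capture(name): name is "scene" or "top" or "wrist"; returns the picture (420x560x3 uint8, red, green, blue); there is no depth.
- ctrl.get_calibration(name): a dict with "K" (3x3 intrinsics, pixels), "k1" (the pictures are not rectified: a ray, as slopes to the right and down, at radius r is drawn at 1 + k1 r^2 times it, then the intrinsics apply), "R" (3x3) and "t" (3): a world point X has camera coordinates R X + t; the wrist camera has in their place "tool_from_camera" (4x4, takes a point from camera to tool coordinates, whose origin is the TCP and whose axes are the tool frame's). Camera axes: x right, y down, z forward; pixel columns grow to the right and rows downward; lengths in mm; the calibration is good to about 2 mm. A picture is of the moment at which its call begins: read the wrist's pose just before it. get_calibration takes no time and is no camera call.
- ctrl.finish_job(): hands the job in, once; it reports no verdict.
Trained networks look in the newest picture that a camera, given by its name, has taken for a name from the list of things; names that differ only in an ending like _2 or _b are one class to them, and where a whole thing is asked for, a point or a joint stands for the part that bears it (a point fixed in the world has none). Each returns a list of dicts, best first, with "p" (0 to 1); they miss things now and then, are a little off and sometimes report something else, mostly with a low value. They report only what shows in the picture. A call takes as long as a camera call.
- ctrl.spot_in(camera, name): "position" ([column, row] as shares, 0 to 1, of the picture: columns of its width, rows of its height, amid what is visible of it).
The state is a dict: "time_s": time; "joints": joint angles; "dq": joint speeds; "tau": joint torques, N m; "eef_pos": TCP position; "ee_rot": TCP orientation; "force": force on the tool from outside, world axes, zero at the start; "wrist_torque": the same for the moment, N m; "grip_width": opening from 0.0 (shut) to 1.0 (fully open).
Only numpy, scipy, OpenCV 4.12 (cv2) and the standard library are available. Lean on these libraries where they do the work, as an engineer would, in place of code of your own. Each camera call takes 0.05 s, during which the arm holds its last target. There are 200 camera calls.

## Working session

There is one attempt and no reset: what is moved stays moved. The work goes in short steps, Python scripts to look and compute and a tool call to move; the robot and the scene stay as the last step left them, time stands still between calls to the robot, and variables do not carry over. Pictures are saved under pics/ and viewed, about 12 in all and at most 16, crops included, and the job is handed in when it is done.

Besides the shell and the picture viewer there is one more tool, called after ">>>" as name([rows], argument=value, ...), one row to a line, values as JSON. play_rows: Moves the arm, as the interface text tells. Its arguments: {"type":"object","properties":{"motion":{"type":"array"},"fingers":{"type":"number"},"squeeze":{"type":"number"}},"required":["motion"]}

```bash
ls; mkdir -p pics
cat > h.py <<'E'
import numpy as np, cv2
from rig import ctrl
from scipy.spatial.transform import Rotation as Ro
def rot(q): return Ro.from_quat([q[1],q[2],q[3],q[0]])
def cam(n):
    c=ctrl.get_calibration(n); K=np.array(c["K"]);k1=c["k1"]
    if n=="wrist":
        s=ctrl.sense(); T=np.array(c["tool_from_camera"]); Rt=rot(s["ee_rot"]).as_matrix()
        Rw=Rt@T[:3,:3]; o=Rt@T[:3,3]+np.array(s["eef_pos"]); return K,k1,Rw,o
    R=np.array(c["R"]);t=np.array(c["t"]); return K,k1,R.T,-R.T@t
def pix2w(C,uv,z):
    K,k1,Rw,o=C
    d=np.array([(uv[0]-K[0,2])/K[0,0],(uv[1]-K[1,2])/K[1,1]]); s=d.copy()
    for _ in range(20): s=d/(1+k1*(s@s))
    r=Rw@np.array([s[0],s[1],1]); return o+r*(z-o[2])/r[2]
def w2pix(C,X):
    K,k1,Rw,o=C
    c=Rw.T@(np.array(X)-o); s=c[:2]/c[2]; s=s*(1+k1*(s@s)); return np.array([K[0,0]*s[0]+K[0,2],K[1,1]*s[1]+K[1,2]])
def grab(n,f=None):
    C=cam(n); im=ctrl.capture(n)
    if f: cv2.imwrite(f,cv2.cvtColor(np.array(im),cv2.COLOR_RGB2BGR))
    return C,np.array(im)
E
python3 - <<'E'
from h import *
s=ctrl.sense();print(s)
for n in("top","scene"):
    C,im=grab(n,f"pics/{n}0.png");print(n,C[3],C[2][:,2])
    for k in ["tip_stand","tray_bar","tray_floor","wax_box","blue_bin","yellow_bin","red_pliers","blue_pliers","black_pliers","amber_vial","green_vial","white_vial","wax_1"]:
        for d in ctrl.spot_in(n,k)[:5]:
            p=np.array(d["position"])*[560,420]; print(n,k,round(d["p"],2),p.round(),pix2w(C,p,10).round()[:2])
E
```

```text
pics
{'time_s': 0.0, 'joints': array([-1.35340017e+00,  3.13460539e-01,  1.49843594e+00,  1.40049024e-05,
        1.33099186e+00, -2.23380941e-01]), 'dq': array([-1.61672104e-03,  8.55898673e-04, -1.14151867e-03,  9.53804797e-05,
       -8.68698738e-04,  3.06696910e-04]), 'tau': array([-1.01173031e-03, -4.12268972e+01, -2.59748286e+01, -2.40959962e-04,
        4.14621973e-03, -1.95565633e-05]), 'eef_pos': array([ 223.9324778 , -474.56632446,  230.73011185]), 'ee_rot': array([-4.64257371e-04,  8.44582382e-01, -5.35425233e-01, -4.51897766e-04]), 'force': array([-0.47042854,  0.77081723,  0.18050953]), 'wrist_torque': array([-0.01366577, -0.02612064, -0.01719907]), 'grip_width': 0.9998015760489408}
top [ 360.98596493 -124.95283737 1213.51445861] [ 0.14936085 -0.02056959 -0.98856878]
top tip_stand 0.87 [182. 187.] [585. 167.]
top tip_stand 0.71 [257. 169.] [647. -60.]
top tray_bar 0.89 [178. 218.] [490. 176.]
top tray_bar 0.61 [393. 226.] [ 479. -475.]
top tray_floor 0.82 [176. 218.] [491. 182.]
top wax_box 0.58 [183. 163.] [661. 169.]
top blue_bin 0.62 [319. 173.] [ 638. -251.]
top yell
[... 440 characters left out ...]
206. 204.] [608. 166.]
scene tip_stand 0.37 [187. 201.] [602. 227.]
scene tray_bar 0.96 [190. 201.] [603. 218.]
scene tray_floor 0.64 [191. 201.] [602. 213.]
scene wax_box 0.89 [228. 187.] [737. 181.]
scene blue_bin 0.98 [343. 224.] [ 652. -223.]
scene yellow_bin 0.85 [275. 210.] [655. -27.]
scene blue_pliers 0.81 [410. 258.] [ 562. -417.]
scene blue_pliers 0.43 [187. 198.] [614. 238.]
scene black_pliers 0.82 [292. 255.] [ 460. -180.]
scene amber_vial 0.73 [418. 274.] [ 506. -448.]
scene green_vial 0.78 [223. 233.] [483.  19.]
scene wax_1 0.77 [370. 292.] [ 399. -383.]
scene wax_1 0.73 [185. 191.] [659. 284.]
scene wax_1 0.52 [197. 183.] [721. 285.]
scene wax_1 0.17 [419. 273.] [ 510. -450.]
```

Run:
```python
import cv2
a=cv2.imread("pics/top0.png")[110:310,110:450];b=cv2.imread("pics/scene0.png")[140:340,110:510]
cv2.imwrite("pics/a.png",cv2.resize(a,None,fx=2.35,fy=2.35,interpolation=3));cv2.imwrite("pics/b.png",cv2.resize(b,None,fx=2,fy=2,interpolation=3))
```

```text
(no output)
```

View pics/a.png

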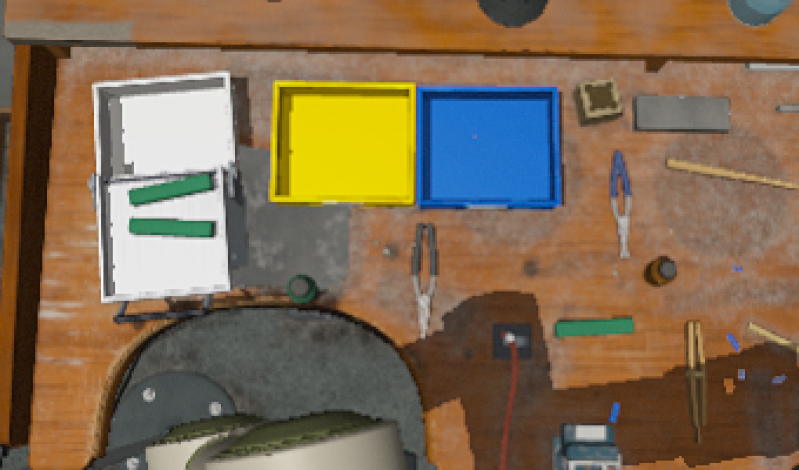

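View pics/b.png

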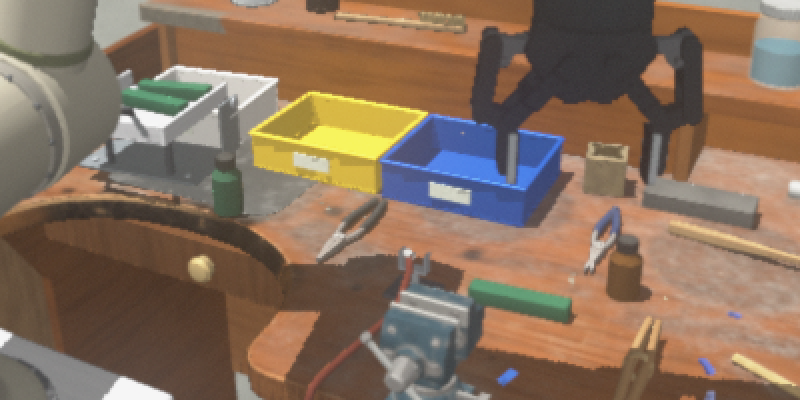

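Run:
```python
from h import *
C=cam("top");S=cam("scene")
f=lambda x,y,z:pix2w(C,(110+x/2.35,110+y/2.35),z).round(1)[:2]
g=lambda x,y,z:pix2w(S,(110+x/2,140+y/2),z).round(1)[:2]
for n,a in dict(bpl=[(618,155,8),(625,255,6),(613,190,10),(629,190,10)],kpl=[(427,228,8),(424,335,6),(414,270,10),(437,270,10)],wax4=[(556,328,20),(634,326,20)],amb=[(669,265,63),(655,272,0)],grn=[(304,284,71)],bar=[(116,316,120),(210,308,120)],box=[(95,84,55),(230,73,55)],stand=[(108,300,95),(228,290,95)],yel=[(272,82,50),(414,84,50),(414,204,50),(270,202,50)],blue=[(420,88,50),(557,87,50),(562,206,50),(417,206,50)],vise=[(512,338,60),(590,432,100),(560,430,100)],bars=[(130,195,95),(214,182,95),(130,226,95),(214,228,95)]).items():
    print(n,[f(*p).tolist() for p in a])
print("scene grn",g(226,158,71),g(229,208,0)+0,"amb",g(628,240,63),g(625,295,0),"wax",g(470,285,20),g(571,303,20),"kpl",g(380,205,8),g(320,258,6),"bpl",g(612,212,10),g(588,270,6),"vise",g(470,300,100),g(408,253,60))
```

```text
bpl [[633.4, -417.7], [501.3, -425.2], [586.0, -409.8], [586.5, -430.9]]
kpl [[531.4, -167.4], [393.9, -165.6], [476.4, -151.4], [476.9, -180.9]]
wax4 [[405.1, -332.2], [409.2, -431.8]]
amb [[483.3, -465.7], [480.5, -465.8]]
grn [[450.9, -17.0]]
bar [[406.0, 193.5], [417.3, 85.8]]
box [[700.5, 257.7], [718.6, 87.6]]
stand [[425.6, 211.4], [440.2, 70.3]]
yel [[709.4, 34.5], [710.9, -146.6], [555.5, -149.2], [554.3, 30.8]]
blue [[705.8, -154.3], [711.4, -330.1], [556.7, -335.4], [553.0, -153.0]]
vise [[390.6, -271.2], [282.2, -357.6], [284.1, -322.5]]
bars [[551.9, 193.0], [569.9, 93.1], [514.4, 190.7], [514.0, 90.4]]
scene grn [442.5 -13.6] [451.7  -5. ] amb [ 474.7 -463.3] [ 475.9 -466.6] wax [ 395.7 -332.2] [ 408.9 -429.8] kpl [ 524.3 -167.8] [ 393.8 -163.2] bpl [ 622.  -413.5] [ 495.8 -422.4] vise [ 258.8 -385.4] [ 363.1 -280.4]
```

>>> play_rows([
  [[0, 0, 0], [0, 0, 6.5]],
  [[0, 0, 0], [0, 0, 6.5]],
  [[0, 0, 0], [0, 0, 6.5]],
  [[0, 0, 0], [0, 0, 5.8]],
  [[0, 0, 0], [0, 0, 0]],
])

```text
time_s: 1.82
eef_pos: [224.0, -474.8, 231.3]
ee_rot: [0.0, -0.706, 0.709, 0.0]
force: [-0.1, 0.6, -0.0]
grip_width: 1.001
```

>>> play_rows([
  [[-6, -35, 8], [0, 0, 0]],
  [[-6, -35, 8], [0, 0, 0]],
  [[-6, -35, 8], [0, 0, 0]],
  [[-6, -35, 8], [0, 0, 0]],
  [[-6, -35, 8], [0, 0, 0]],
  [[-6, -35, 8], [0, 0, 0]],
  [[-6, -35, 8], [0, 0, 0]],
  [[-6, -35, 8], [0, 0, 0]],
  [[-6, -35, 8], [0, 0, 0]],
  [[0, -38, 9], [0, 0, 0]],
  [[0, 0, 0], [0, 0, 0]],
  [[0, 0, 0], [0, 0, 0]],
])

```text
time_s: 2.82
eef_pos: [578.0, -420.1, 147.9]
ee_rot: [0.0, 0.709, -0.706, -0.001]
force: [-0.0, 0.3, -0.8]
grip_width: 1.0
```

```bash
cat > look.py <<'E'
import sys
from h import *
C,im=grab("wrist",f"pics/{sys.argv[1]}.png")
print(ctrl.sense()["eef_pos"].round(1),"cam",C[3].round(),C[2].round(2).tolist())
for k in sys.argv[3:]:
    for d in ctrl.spot_in("wrist",k)[:3]:
        p=np.array(d["position"])*[560,420]; print(k,round(d["p"],2),p.round(),pix2w(C,p,float(sys.argv[2])).round(1)[:2])
# grid of world positions
a=im.copy()[:,:,::-1].copy()
import math
c=ctrl.sense()["eef_pos"]
for x in range(int(c[0]//50-3)*50,int(c[0]//50+5)*50,50):
  for y in range(int(c[1]//50-3)*50,int(c[1]//50+5)*50,50):
    if (C[2].T@(np.array([x,y,10.])-C[3]))[2]>20:
      q=w2pix(C,[x,y,10.]).round().astype(int)
      if 0<q[0]<560 and 0<q[1]<420:
        cv2.circle(a,tuple(map(int,q)),2,(255,0,255),-1); cv2.putText(a,f"{x},{y}",(int(q[0])+3,int(q[1])-3),0,.3,(255,0,255),1)
cv2.imwrite(f"pics/{sys.argv[1]}.png",a)
E
python3 look.py w1 10 blue_pliers
```

```text
[ 577.  -420.9  149.4] cam [ 646. -421.  291.] [[0.0, -0.96, -0.27], [-1.0, -0.01, 0.0], [-0.0, 0.27, -0.96]]
blue_pliers 0.93 [278. 187.] [ 588.7 -422.1]
```

View pics/w1.png

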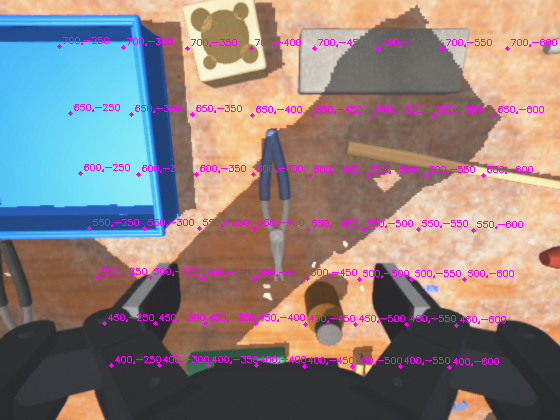

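>>> play_rows([
  [[-4, -2, 20], [0, 0, -3.8]],
  [[0, 0, 25], [0, 0, 0]],
  [[0, 0, 25], [0, 0, 0]],
  [[0, 0, 25], [0, 0, 0]],
  [[0, 0, 20], [0, 0, 0]],
  [[0, 0, 15], [0, 0, 0]],
  [[0, 0, 10], [0, 0, 0]],
  [[0, 0, 7], [0, 0, 0]],
  [[0, 0, 0], [0, 0, 0]],
  [[0, 0, 0], [0, 0, 0]],
], fingers=60)

```text
time_s: 3.75
eef_pos: [579.0, -417.7, 4.4]
ee_rot: [0.0, 0.73, -0.684, 0.001]
force: [0.3, -0.1, -0.3]
grip_width: 0.705
```

>>> play_rows([
  [[0, 0, 0], [0, 0, 0]],
  [[0, 0, 0], [0, 0, 0]],
  [[0, 0, 0], [0, 0, 0]],
  [[0, 0, 0], [0, 0, 0]],
  [[0, 0, 0], [0, 0, 0]],
  [[0, 0, 0], [0, 0, 0]],
  [[0, 0, 0], [0, 0, 0]],
  [[0, 0, 0], [0, 0, 0]],
  [[0, 0, 0], [0, 0, 0]],
  [[0, 0, 0], [0, 0, 0]],
], fingers=0, squeeze=60)

```text
time_s: 4.58
eef_pos: [579.5, -417.7, 5.2]
ee_rot: [0.0, 0.73, -0.683, 0.001]
force: [-2.0, 0.9, 8.0]
grip_width: 0.316
```

>>> play_rows([
  [[0, 0, -10], [0, 0, 0]],
  [[0, 0, -20], [0, 0, 0]],
  [[0, 0, -20], [0, 0, -6]],
  [[0, 0, -20], [0, 0, -7]],
  [[0, 0, -20], [0, 0, -7]],
  [[0, 0, -20], [0, 0, -7]],
  [[0, 0, 0], [0, 0, -7]],
  [[0, 0, 0], [0, 0, -7]],
  [[0, 0, 0], [0, 0, -7]],
  [[0, 0, 0], [0, 0, -7]],
  [[0, 0, 0], [0, 0, -7]],
  [[0, 0, 0], [0, 0, -7]],
  [[0, 0, 0], [0, 0, -7]],
  [[0, 0, 0], [0, 0, -7]],
  [[0, 0, 0], [0, 0, -3]],
  [[0, 0, 0], [0, 0, 0]],
  [[0, 0, 0], [0, 0, 0]],
])

```text
time_s: 6.0
eef_pos: [579.1, -417.1, 113.8]
ee_rot: [0.0, 1.0, -0.003, 0.0]
force: [-0.1, 0.2, -1.2]
grip_width: 0.319
```

>>> play_rows([
  [[6, -15, 0], [0, 0, 0]],
  [[10, -23, 0], [0, 0, 0]],
  [[10, -23, 0], [0, 0, 0]],
  [[10, -23, 0], [0, 0, 0]],
  [[10, -23, 0], [0, 0, 0]],
  [[10, -23, 0], [0, 0, 0]],
  [[10, -23, 0], [0, 0, 0]],
  [[5, -20, 0], [0, 0, 0]],
  [[5, -11, 0], [0, 0, 0]],
  [[0, 0, 20], [0, 0, 0]],
  [[0, 0, 20], [0, 0, 0]],
  [[0, 0, 20], [0, 0, 0]],
  [[0, 0, 20], [0, 0, 0]],
  [[0, 0, 10], [0, 0, 0]],
  [[0, 0, 0], [0, 0, 0]],
  [[0, 0, 0], [0, 0, 0]],
])

```text
time_s: 7.33
eef_pos: [656.0, -233.5, 23.8]
ee_rot: [0.0, 1.0, -0.002, 0.0]
force: [0.5, -0.7, -1.1]
grip_width: 0.314
```

>>> play_rows([
  [[0, 0, 0], [0, 0, 0]],
  [[0, 0, 0], [0, 0, 0]],
  [[0, 0, 0], [0, 0, 0]],
  [[0, 0, 0], [0, 0, 0]],
  [[0, 0, 0], [0, 0, 0]],
  [[0, 0, -20], [0, 0, 0]],
  [[0, 0, -30], [0, 0, 0]],
  [[0, 0, -30], [0, 0, 0]],
  [[0, 0, -30], [0, 0, 0]],
  [[0, 0, 0], [0, 0, 0]],
], fingers=45)

```text
time_s: 8.17
eef_pos: [658.0, -234.5, 140.7]
ee_rot: [0.003, 1.0, -0.002, 0.005]
force: [0.3, -0.1, 0.5]
grip_width: 0.525
```

>>> play_rows([
  [[0, 0, 0], [0, 0, 7]],
  [[0, 0, 0], [0, 0, 7]],
  [[0, 0, 0], [0, 0, 7]],
  [[0, 0, 0], [0, 0, 7]],
  [[0, 0, 0], [0, 0, 7]],
  [[0, 0, 0], [0, 0, 7]],
  [[0, 0, 0], [0, 0, 7]],
  [[0, 0, 0], [0, 0, 7]],
  [[0, 0, 0], [0, 0, 7]],
  [[0, 0, 0], [0, 0, 7]],
  [[0, 0, 0], [0, 0, 7]],
  [[0, 0, 0], [0, 0, 7]],
  [[0, 0, 0], [0, 0, 6]],
  [[-11, 31, 0], [0, 0, 0]],
  [[-11, 31, 0], [0, 0, 0]],
  [[-11, 31, 0], [0, 0, 0]],
  [[-11, 31, 0], [0, 0, 0]],
  [[-11, 31, 0], [0, 0, 0]],
  [[-12, 29, 0], [0, 0, 0]],
  [[0, 0, 0], [0, 0, 0]],
], fingers=60)

```text
time_s: 9.83
eef_pos: [467.7, -163.0, 132.8]
ee_rot: [-0.001, -0.706, 0.709, 0.002]
force: [-0.5, 0.8, 0.4]
grip_width: 0.7
```

```bash
python3 look.py w2 10 black_pliers blue_pliers green_vial
```

```text
[ 470.3 -164.6  133.6] cam [ 536. -164.  276.] [[-0.0, -0.96, -0.27], [-1.0, 0.0, 0.0], [-0.0, 0.27, -0.96]]
black_pliers 0.97 [287. 186.] [ 482.4 -172.7]
green_vial 0.91 [ 77. 238.] [436.2  10.3]
```

View pics/w2.png

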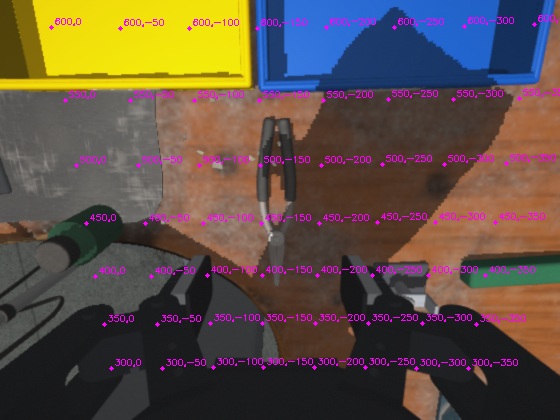

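>>> play_rows([
  [[-1.5, -4, 20], [0, 0, 0]],
  [[0, 0, 25], [0, 0, 0]],
  [[0, 0, 25], [0, 0, 0]],
  [[0, 0, 20], [0, 0, 0]],
  [[0, 0, 18], [0, 0, 0]],
  [[0, 0, 12], [0, 0, 0]],
  [[0, 0, 9], [0, 0, 0]],
  [[0, 0, 0], [0, 0, 0]],
  [[0, 0, 0], [0, 0, 0]],
])

```text
time_s: 10.78
eef_pos: [476.6, -164.4, 4.3]
ee_rot: [0.0, -0.706, 0.709, -0.0]
force: [-0.5, 0.1, -0.4]
grip_width: 0.697
```

>>> play_rows([
  [[0, 0, 0], [0, 0, 0]],
  [[0, 0, 0], [0, 0, 0]],
  [[0, 0, 0], [0, 0, 0]],
  [[0, 0, 0], [0, 0, 0]],
  [[0, 0, 0], [0, 0, 0]],
  [[0, 0, 0], [0, 0, 0]],
  [[0, 0, 0], [0, 0, 0]],
  [[0, 0, 0], [0, 0, 0]],
  [[0, 0, -10], [0, 0, 0]],
  [[0, 0, -20], [0, 0, 0]],
  [[0, 0, -20], [0, 0, 0]],
  [[0, 0, -20], [0, 0, 0]],
  [[0, 0, -20], [0, 0, 0]],
  [[0, 0, -20], [0, 0, 0]],
  [[0, 0, 0], [0, 0, 0]],
], fingers=0)

```text
time_s: 12.03
eef_pos: [477.7, -165.1, 118.7]
ee_rot: [0.001, -0.706, 0.709, -0.004]
force: [0.5, 0.1, 0.5]
grip_width: 0.374
```

>>> play_rows([
  [[0, 0, 0], [0, 0, -7]],
  [[0, 0, 0], [0, 0, -7]],
  [[0, 0, 0], [0, 0, -7]],
  [[0, 0, 0], [0, 0, -7]],
  [[0, 0, 0], [0, 0, -7]],
  [[0, 0, 0], [0, 0, -7]],
  [[0, 0, 0], [0, 0, -7]],
  [[0, 0, 0], [0, 0, -7]],
  [[0, 0, 0], [0, 0, -7]],
  [[0, 0, 0], [0, 0, -7]],
  [[0, 0, 0], [0, 0, -7]],
  [[0, 0, 0], [0, 0, -7]],
  [[0, 0, 0], [0, 0, -6]],
  [[26, 14, 0], [0, 0, 0]],
  [[26, 14, 0], [0, 0, 0]],
  [[26, 14, 0], [0, 0, 0]],
  [[26, 14, 0], [0, 0, 0]],
  [[26, 13, 0], [0, 0, 0]],
  [[0, 0, 0], [0, 0, 0]],
  [[0, 0, 0], [0, 0, 0]],
])

```text
time_s: 13.7
eef_pos: [605.9, -233.9, 113.2]
ee_rot: [-0.0, 1.0, -0.002, -0.001]
force: [-0.7, 0.8, -0.6]
grip_width: 0.371
```

```bash
python3 look.py w3 30 black_pliers blue_pliers
```

```text
[ 605.3 -233.4  113.5] cam [ 606. -166.  257.] [[1.0, -0.0, -0.0], [-0.0, -0.96, -0.27], [-0.0, 0.27, -0.96]]
black_pliers 0.97 [292. 233.] [ 617.  -245.5]
```

View pics/w3.png

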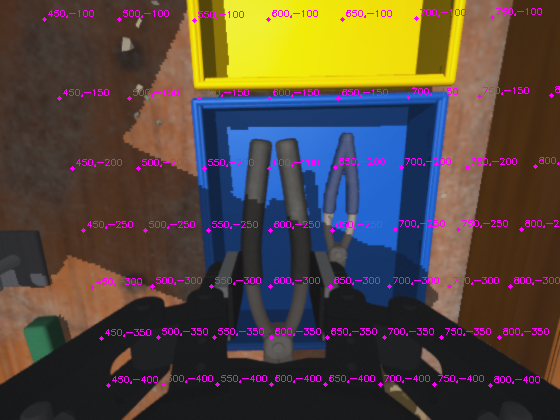

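Run:
```python
from h import *
C=cam("wrist")
for p,z in [((273,140),108),((278,358),108),((195,99),50),((448,95),50),((207,350),50),((203,90),50)]: print(pix2w(C,p,z).round())
```

```text
[ 603. -174.  108.]
[ 605. -291.  108.]
[ 555. -152.   50.]
[ 708. -151.   50.]
[ 552. -332.   50.]
[ 561. -147.   50.]
```

>>> play_rows([
  [[2, -5, 10], [0, 0, 0]],
  [[0, 0, 20], [0, 0, 0]],
  [[0, 0, 20], [0, 0, 0]],
  [[0, 0, 20], [0, 0, 0]],
  [[0, 0, 18], [0, 0, 0]],
  [[0, 0, 0], [0, 0, 0]],
  [[0, 0, 0], [0, 0, 0]],
])

```text
time_s: 14.43
eef_pos: [607.3, -228.0, 25.8]
ee_rot: [-0.0, 1.0, -0.002, -0.001]
force: [0.4, -0.3, 0.3]
grip_width: 0.375
```

>>> play_rows([
  [[0, 0, 0], [0, 0, 0]],
  [[0, 0, 0], [0, 0, 0]],
  [[0, 0, 0], [0, 0, 0]],
  [[0, 0, 0], [0, 0, 0]],
  [[0, 0, 0], [0, 0, 0]],
  [[0, 0, -20], [0, 0, 0]],
  [[0, 0, -30], [0, 0, 0]],
  [[0, 0, -30], [0, 0, 0]],
  [[0, 0, -30], [0, 0, 0]],
  [[0, 0, -30], [0, 0, 0]],
  [[0, 0, 0], [0, 0, 0]],
], fingers=50)

```text
time_s: 15.35
eef_pos: [609.8, -229.8, 173.3]
ee_rot: [0.003, 1.0, -0.002, 0.005]
force: [-0.3, 0.1, 1.3]
grip_width: 0.589
```

>>> play_rows([
  [[-20, -27, 0], [0, 0, 0]],
  [[-20, -27, 0], [0, 0, 0]],
  [[-20, -27, 0], [0, 0, 0]],
  [[-20, -27, 0], [0, 0, 0]],
  [[-20, -27, 0], [0, 0, 0]],
  [[-20, -27, 0], [0, 0, 0]],
  [[-20, -27, 0], [0, 0, 0]],
  [[-20, -27, 0], [0, 0, 0]],
  [[0, 0, 0], [0, 0, 0]],
  [[0, 0, 0], [0, 0, 0]],
], fingers=85)

```text
time_s: 16.18
eef_pos: [448.3, -11.1, 166.6]
ee_rot: [0.0, 1.0, -0.001, 0.0]
force: [0.1, 0.6, 0.4]
grip_width: 0.996
```

```bash
python3 look.py w4 35 green_vial
python3 - <<'E'
from h import *
for n in("top","scene"):
    C,im=grab(n,f"pics/{n}1.png")
    for k in["green_vial","wax_4","amber_vial","black_pliers","blue_pliers"]:
      for d in ctrl.spot_in(n,k)[:4]:
        p=np.array(d["position"])*[560,420]; print(n,k,round(d["p"],2),p.round(),pix2w(C,p,35 if "vial" in k else 10).round()[:2])
E
```

```text
[449.  -12.  166.6] cam [448.  57. 310.] [[1.0, -0.0, -0.0], [-0.0, -0.96, -0.27], [-0.0, 0.27, -0.96]]
green_vial 0.63 [275. 200.] [446.8 -10. ]
top wax_4 0.83 [178. 192.] [571. 178.]
top wax_4 0.58 [362. 251.] [ 401. -380.]
top wax_4 0.42 [174. 208.] [520. 187.]
top amber_vial 0.66 [391. 225.] [ 479. -463.]
top black_pliers 0.5 [307. 178.] [ 622. -212.]
top blue_pliers 0.69 [308. 168.] [ 653. -215.]
scene green_vial 0.75 [224. 235.] [436. -19.]
scene green_vial 0.33 [170. 198.] [550. 241.]
scene wax_4 0.95 [368. 292.] [ 398. -379.]
scene wax_4 0.85 [186. 190.] [666. 282.]
scene wax_4 0.61 [197. 182.] [734. 295.]
scene amber_vial 0.66 [418. 272.] [ 472. -455.]
scene amber_vial 0.41 [169. 197.] [556. 250.]
scene blue_pliers 0.57 [349. 223.] [ 665. -234.]
scene blue_pliers 0.23 [229. 192.] [707. 157.]
```

View pics/w4.png

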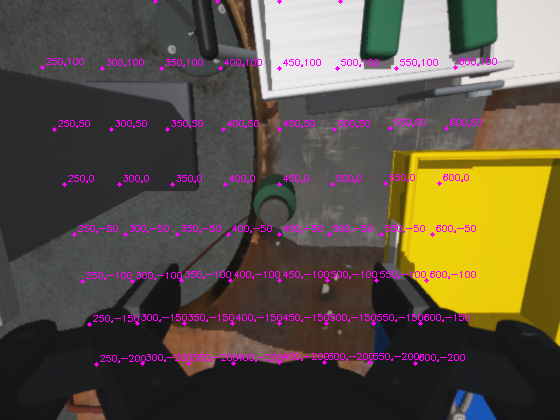

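Run:
```python
from h import *
C=cam("wrist")
for p,z in [((275,210),71),((275,173),30),((275,173),57),((253,195),45),((296,195),45)]: print(pix2w(C,p,z).round(1))
```

```text
[447.2  -9.7  71. ]
[447.1  12.5  30. ]
[447.3  16.6  57. ]
[428.7  -3.7  45. ]
[464.7  -3.8  45. ]
```

>>> play_rows([
  [[-2, -5, 20], [0, 0, 0]],
  [[0, 0, 25], [0, 0, 0]],
  [[0, 0, 25], [0, 0, 0]],
  [[0, 0, 20], [0, 0, 0]],
  [[0, 0, 20], [0, 0, 0]],
  [[0, 0, 18], [0, 0, 0]],
  [[0, 0, 12], [0, 0, 0]],
  [[0, 0, 8], [0, 0, 0]],
  [[0, 0, 0], [0, 0, 0]],
  [[0, 0, 0], [0, 0, 0]],
])

```text
time_s: 17.72
eef_pos: [446.9, -7.1, 18.5]
ee_rot: [0.0, 1.0, -0.002, 0.0]
force: [-0.6, 0.0, 0.0]
grip_width: 0.996
```

>>> play_rows([
  [[0, 0, 0], [0, 0, 0]],
  [[0, 0, 0], [0, 0, 0]],
  [[0, 0, 0], [0, 0, 0]],
  [[0, 0, 0], [0, 0, 0]],
  [[0, 0, 0], [0, 0, 0]],
  [[0, 0, 0], [0, 0, 0]],
  [[0, 0, 0], [0, 0, 0]],
  [[0, 0, 0], [0, 0, 0]],
  [[0, 0, -10], [0, 0, 0]],
  [[0, 0, -20], [0, 0, 0]],
  [[0, 0, -20], [0, 0, 0]],
  [[0, 0, -20], [0, 0, 0]],
  [[0, 0, -20], [0, 0, 0]],
  [[0, 0, 0], [0, 0, 0]],
], fingers=0, squeeze=40)

```text
time_s: 18.88
eef_pos: [448.4, -7.4, 111.5]
ee_rot: [0.001, 1.0, -0.002, 0.003]
force: [-0.1, -0.8, -0.0]
grip_width: 0.405
```

>>> play_rows([
  [[15, 1, 0], [0, 0, 0]],
  [[28, 3, 0], [0, 0, 0]],
  [[28, 3, 0], [0, 0, 0]],
  [[28, 3, 0], [0, 0, 0]],
  [[28, 3, 0], [0, 0, 0]],
  [[28, 3, 0], [0, 0, 0]],
  [[27, 2, 0], [0, 0, 0]],
  [[0, 0, 0], [0, 0, 0]],
  [[0, 0, 20], [0, 0, 0]],
  [[0, 0, 20], [0, 0, 0]],
  [[0, 0, 20], [0, 0, 0]],
  [[0, 0, 15], [0, 0, 0]],
  [[0, 0, 8], [0, 0, 0]],
  [[0, 0, 0], [0, 0, 0]],
  [[0, 0, 0], [0, 0, 0]],
])

```text
time_s: 20.13
eef_pos: [628.5, -25.8, 25.0]
ee_rot: [-0.0, 1.0, -0.002, -0.0]
force: [-0.6, -0.2, -0.2]
grip_width: 0.403
```

>>> play_rows([
  [[0, 0, 0], [0, 0, 0]],
  [[0, 0, 0], [0, 0, 0]],
  [[0, 0, 0], [0, 0, 0]],
  [[0, 0, 0], [0, 0, 0]],
  [[0, 0, 0], [0, 0, 0]],
  [[0, 0, 0], [0, 0, 0]],
  [[0, 0, -20], [0, 0, 0]],
  [[0, 0, -30], [0, 0, 0]],
  [[0, 0, -30], [0, 0, 0]],
  [[0, 0, -30], [0, 0, 0]],
  [[0, 0, -30], [0, 0, 0]],
  [[0, 0, 0], [0, 0, 0]],
], fingers=55)

```text
time_s: 21.13
eef_pos: [630.9, -26.2, 172.0]
ee_rot: [0.001, 1.0, -0.002, 0.005]
force: [0.1, -0.7, 0.4]
grip_width: 0.642
```

Run:
```python
from h import *
W={}
for n in("top","scene"):
    C,im=grab(n,f"pics/{n}2.png")
    for k,z in [("green_vial",35),("amber_vial",32),("wax_4",10)]:
      for d in ctrl.spot_in(n,k)[:3]:
        p=np.array(d["position"])*[560,420]; print(n,k,round(d["p"],2),p.round(),pix2w(C,p,z).round()[:2])
```

```text
top green_vial 0.51 [164. 180.] [601. 218.]
top amber_vial 0.54 [392. 225.] [ 480. -467.]
top wax_4 0.69 [364. 249.] [ 409. -387.]
top wax_4 0.6 [168. 208.] [520. 205.]
top wax_4 0.48 [170. 193.] [567. 202.]
scene green_vial 0.66 [269. 201.] [649. -13.]
scene amber_vial 0.91 [420. 271.] [ 481. -456.]
scene amber_vial 0.56 [171. 198.] [555. 241.]
scene amber_vial 0.19 [371. 291.] [ 374. -392.]
scene wax_4 0.93 [369. 291.] [ 404. -379.]
scene wax_4 0.82 [197. 183.] [723. 287.]
scene wax_4 0.59 [188. 191.] [659. 272.]
```

>>> play_rows([
  [[-8, 20, 0], [0, 0, 0]],
  [[-12, 36, 0], [0, 0, 0]],
  [[-12, 36, 0], [0, 0, 0]],
  [[-12, 36, 0], [0, 0, 0]],
  [[-12, 36, 0], [0, 0, 0]],
  [[-12, 36, 0], [0, 0, 0]],
  [[-12, 36, 0], [0, 0, 0]],
  [[-12, 36, 0], [0, 0, 0]],
  [[-12, 36, 0], [0, 0, 0]],
  [[-12, 36, 0], [0, 0, 0]],
  [[-12, 36, 0], [0, 0, 0]],
  [[-12, 36, 0], [0, 0, 0]],
  [[-10, 22, 0], [0, 0, 0]],
  [[0, 0, 0], [0, 0, 0]],
  [[0, 0, 0], [0, 0, 0]],
], fingers=85)

```text
time_s: 22.78
eef_pos: [476.1, -463.9, 164.3]
ee_rot: [-0.001, 1.0, -0.003, -0.0]
force: [0.7, 0.0, -0.4]
grip_width: 1.001
```

```bash
python3 look.py w5 32 amber_vial
```

```text
[ 476.8 -462.8  164.6] cam [ 476. -396.  308.] [[1.0, -0.01, -0.0], [-0.01, -0.96, -0.27], [-0.0, 0.27, -0.96]]
amber_vial 0.83 [278. 200.] [ 477.1 -462.7]
```

View pics/w5.png

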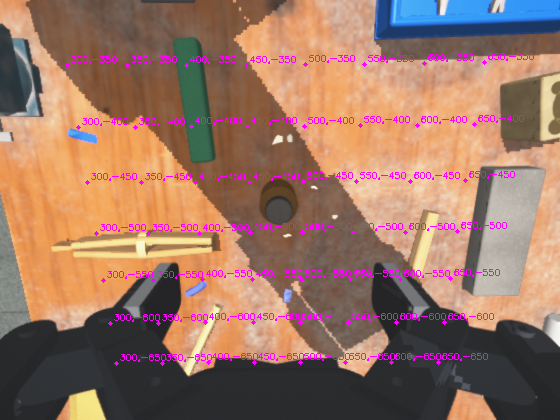

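>>> play_rows([
  [[1, -1, 20], [0, 0, 0]],
  [[0, 0, 25], [0, 0, 0]],
  [[0, 0, 25], [0, 0, 0]],
  [[0, 0, 20], [0, 0, 0]],
  [[0, 0, 20], [0, 0, 0]],
  [[0, 0, 18], [0, 0, 0]],
  [[0, 0, 12], [0, 0, 0]],
  [[0, 0, 9], [0, 0, 0]],
  [[0, 0, 0], [0, 0, 0]],
  [[0, 0, 0], [0, 0, 0]],
])

```text
time_s: 23.72
eef_pos: [478.3, -462.0, 16.8]
ee_rot: [0.0, 1.0, -0.002, 0.0]
force: [0.1, 0.2, 0.9]
grip_width: 0.998
```

>>> play_rows([
  [[0, 0, 0], [0, 0, 0]],
  [[0, 0, 0], [0, 0, 0]],
  [[0, 0, 0], [0, 0, 0]],
  [[0, 0, 0], [0, 0, 0]],
  [[0, 0, 0], [0, 0, 0]],
  [[0, 0, 0], [0, 0, 0]],
  [[0, 0, 0], [0, 0, 0]],
  [[0, 0, 0], [0, 0, 0]],
  [[0, 0, -10], [0, 0, 0]],
  [[0, 0, -20], [0, 0, 0]],
  [[0, 0, -20], [0, 0, 0]],
  [[0, 0, -20], [0, 0, 0]],
  [[0, 0, -20], [0, 0, 0]],
  [[0, 0, -20], [0, 0, 0]],
  [[0, 0, 0], [0, 0, 0]],
], fingers=0)

```text
time_s: 24.97
eef_pos: [478.9, -463.4, 131.0]
ee_rot: [0.003, 1.0, -0.002, 0.002]
force: [0.5, -0.5, -0.3]
grip_width: 0.369
```

>>> play_rows([
  [[8, -18, 0], [0, 0, 0]],
  [[13, -32, 0], [0, 0, 0]],
  [[13, -32, 0], [0, 0, 0]],
  [[13, -32, 0], [0, 0, 0]],
  [[13, -32, 0], [0, 0, 0]],
  [[13, -32, 0], [0, 0, 0]],
  [[13, -32, 0], [0, 0, 0]],
  [[13, -32, 0], [0, 0, 0]],
  [[13, -32, 0], [0, 0, 0]],
  [[13, -32, 0], [0, 0, 0]],
  [[13, -32, 0], [0, 0, 0]],
  [[13, -30, 0], [0, 0, 0]],
  [[0, 0, 0], [0, 0, 0]],
  [[0, 0, 25], [0, 0, 0]],
  [[0, 0, 25], [0, 0, 0]],
  [[0, 0, 20], [0, 0, 0]],
  [[0, 0, 15], [0, 0, 0]],
  [[0, 0, 10], [0, 0, 0]],
  [[0, 0, 0], [0, 0, 0]],
  [[0, 0, 0], [0, 0, 0]],
])

```text
time_s: 26.63
eef_pos: [630.3, -94.9, 31.2]
ee_rot: [-0.0, 1.0, -0.002, -0.0]
force: [-0.1, -0.1, -0.5]
grip_width: 0.373
```

>>> play_rows([
  [[0, 0, 8], [0, 0, 0]],
  [[0, 0, 0], [0, 0, 0]],
  [[0, 0, 0], [0, 0, 0]],
])

```text
time_s: 26.88
eef_pos: [630.4, -94.8, 23.5]
ee_rot: [0.0, 1.0, -0.002, 0.0]
force: [-0.7, 0.5, 0.1]
grip_width: 0.369
```

>>> play_rows([
  [[0, 0, 0], [0, 0, 0]],
  [[0, 0, 0], [0, 0, 0]],
  [[0, 0, 0], [0, 0, 0]],
  [[0, 0, 0], [0, 0, 0]],
  [[0, 0, 0], [0, 0, 0]],
  [[0, 0, 0], [0, 0, 0]],
  [[0, 0, -20], [0, 0, 0]],
  [[0, 0, -30], [0, 0, 0]],
  [[0, 0, -30], [0, 0, 0]],
  [[0, 0, -30], [0, 0, 0]],
  [[0, 0, -30], [0, 0, 0]],
  [[0, 0, 0], [0, 0, 0]],
], fingers=55)

```text
time_s: 27.88
eef_pos: [632.6, -95.5, 170.0]
ee_rot: [0.002, 1.0, -0.002, 0.005]
force: [0.4, -0.2, 0.7]
grip_width: 0.643
```

Run:
```python
from h import *
W={}
for n in("top","scene"):
    C,im=grab(n,f"pics/{n}3.png")
    for k,z in [("green_vial",35),("amber_vial",32),("wax_4",10)]:
      for d in ctrl.spot_in(n,k)[:3]:
        p=np.array(d["position"])*[560,420]; print(n,k,round(d["p"],2),p.round(),pix2w(C,p,z).round()[:2])
```

```text
top amber_vial 0.53 [281. 178.] [ 615. -133.]
top wax_4 0.61 [177. 209.] [517. 179.]
top wax_4 0.58 [183. 191.] [573. 165.]
top wax_4 0.47 [362. 250.] [ 403. -380.]
scene green_vial 0.66 [270. 203.] [641. -21.]
scene amber_vial 0.59 [288. 206.] [648. -71.]
scene wax_4 0.96 [369. 289.] [ 409. -377.]
scene wax_4 0.84 [198. 184.] [721. 281.]
scene wax_4 0.82 [185. 192.] [650. 277.]
```

>>> play_rows([
  [[-12, 15, 0], [0, 0, 0]],
  [[-23, 29, 0], [0, 0, 0]],
  [[-23, 29, 0], [0, 0, 0]],
  [[-23, 29, 0], [0, 0, 0]],
  [[-23, 29, 0], [0, 0, 0]],
  [[-23, 29, 0], [0, 0, 0]],
  [[-23, 29, 0], [0, 0, 0]],
  [[-23, 29, 0], [0, 0, 0]],
  [[-23, 29, 0], [0, 0, 0]],
  [[-23, 29, 0], [0, 0, 0]],
  [[-7, 10, 0], [0, 0, -4]],
  [[0, 0, 0], [0, 0, 0]],
  [[0, 0, 0], [0, 0, 0]],
], fingers=60)

```text
time_s: 29.37
eef_pos: [402.9, -379.9, 162.9]
ee_rot: [-0.0, 1.0, 0.032, -0.0]
force: [0.3, 0.2, -0.0]
grip_width: 0.701
```

```bash
python3 look.py w6 10 wax_4
python3 - <<'E'
from h import *
C=cam("wrist");im=cv2.imread("pics/w6.png");h=cv2.cvtColor(im,cv2.COLOR_BGR2HSV)
m=cv2.inRange(h,(55,80,20),(90,255,160));m=cv2.morphologyEx(m,cv2.MORPH_OPEN,np.ones((5,5)))
n,l,s,c=cv2.connectedComponentsWithStats(m)
for i in range(1,n):
  if s[i,4]>800:
    ps=np.argwhere(l==i)[:,::-1].astype(np.float32);r=cv2.minAreaRect(ps);print(s[i].tolist(),r)
    print([pix2w(C,p,20).round(1)[:2].tolist() for p in cv2.boxPoints(r)])
E
```

```text
[ 403.5 -379.3  163. ] cam [ 398. -312.  306.] [[1.0, 0.06, 0.02], [0.06, -0.96, -0.27], [-0.0, 0.27, -0.96]]
wax_4 0.59 [282. 197.] [ 407.4 -379.8]
[270, 144, 21, 106, 1906] ((280.0, 196.5), (105.0, 20.0), 90.0)
[[394.5, -330.6], [411.9, -329.4], [419.4, -427.1], [400.4, -428.3]]
```

View pics/w6.png

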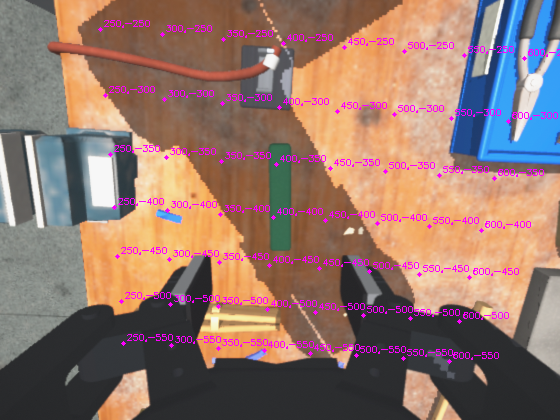

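>>> play_rows([
  [[3, 0, 20], [0, 0, 0]],
  [[0, 0, 30], [0, 0, 0]],
  [[0, 0, 30], [0, 0, 0]],
  [[0, 0, 25], [0, 0, 0]],
  [[0, 0, 20], [0, 0, 0]],
  [[0, 0, 15], [0, 0, 0]],
  [[0, 0, 10], [0, 0, 0]],
  [[0, 0, 6], [0, 0, 0]],
  [[0, 0, 0], [0, 0, 0]],
  [[0, 0, 0], [0, 0, 0]],
])

```text
time_s: 30.3
eef_pos: [406.7, -379.6, 7.8]
ee_rot: [0.0, 0.999, 0.033, 0.0]
force: [0.2, -1.2, -0.2]
grip_width: 0.706
```

>>> play_rows([
  [[0, 0, 0], [0, 0, 0]],
  [[0, 0, 0], [0, 0, 0]],
  [[0, 0, 0], [0, 0, 0]],
  [[0, 0, 0], [0, 0, 0]],
  [[0, 0, 0], [0, 0, 0]],
  [[0, 0, 0], [0, 0, 0]],
  [[0, 0, 0], [0, 0, 0]],
  [[0, 0, 0], [0, 0, 0]],
  [[0, 0, -10], [0, 0, 0]],
  [[0, 0, -20], [0, 0, 0]],
  [[0, 0, -30], [0, 0, 0]],
  [[0, 0, -30], [0, 0, 0]],
  [[0, 0, -30], [0, 0, 0]],
  [[0, 0, -30], [0, 0, 0]],
  [[0, 0, -20], [0, 0, 0]],
  [[0, 0, 0], [0, 0, 0]],
], fingers=0, squeeze=60)

```text
time_s: 31.63
eef_pos: [407.2, -381.0, 182.4]
ee_rot: [0.003, 0.999, 0.033, 0.002]
force: [-0.6, -1.6, 0.8]
grip_width: 0.215
```

>>> play_rows([
  [[0, 0, 0], [0, 0, -2.2]],
  [[10, -16, 0], [0, 0, 0]],
  [[19, -32, 0], [0, 0, 0]],
  [[19, -32, 0], [0, 0, 0]],
  [[19, -32, 0], [0, 0, 0]],
  [[19, -32, 0], [0, 0, 0]],
  [[19, -32, 0], [0, 0, 0]],
  [[19, -32, 0], [0, 0, 0]],
  [[19, -32, 0], [0, 0, 0]],
  [[19, -32, 0], [0, 0, 0]],
  [[19, -32, 0], [0, 0, 0]],
  [[19, -32, 0], [0, 0, 0]],
  [[19, -32, 0], [0, 0, 0]],
  [[19, -32, 0], [0, 0, 0]],
  [[19, -32, 0], [0, 0, 0]],
  [[19, -32, 0], [0, 0, 0]],
  [[19, -32, 0], [0, 0, 0]],
  [[16, -23, 0], [0, 0, 0]],
  [[0, 0, 0], [0, 0, 0]],
  [[0, 0, 0], [0, 0, 0]],
])

```text
time_s: 33.3
eef_pos: [661.3, 169.9, 176.0]
ee_rot: [0.0, 0.999, 0.053, -0.001]
force: [-0.7, -1.6, -0.6]
grip_width: 0.213
```

```bash
python3 look.py w7 10 wax_box wax_4
```

```text
[661.2 168.7 176.4] cam [654. 237. 320.] [[0.99, 0.1, 0.03], [0.11, -0.96, -0.27], [-0.0, 0.27, -0.96]]
wax_box 0.9 [239. 165.] [622.  193.3]
wax_4 0.98 [143. 221.] [531.  127.4]
wax_4 0.9 [ 78. 222.] [466.4 119.4]
wax_4 0.82 [276. 259.] [667.1 100.4]
```

View pics/w7.png

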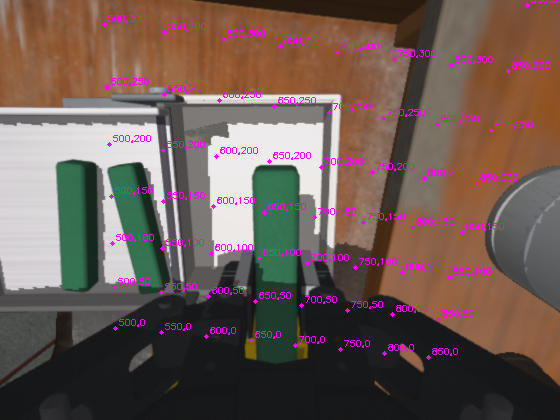

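Run:
```python
from h import *
C=cam("wrist")
for p,z in [((339,97),55),((336,240),55),((170,103),55),((275,166),188),((275,361),188),((100,308),95),((0,108),95),((165,110),75),((178,290),75)]: print(p,pix2w(C,p,z).round(1))
```

```text
(339, 97) [700.1 258.   55. ]
(336, 240) [715.9 141.1  55. ]
(170, 103) [570.  240.1  55. ]
(275, 166) [654.9 217.6 188. ]
(275, 361) [664.7 123.1 188. ]
(100, 308) [530.6  80.   95. ]
(0, 108) [472.4 224.   95. ]
(165, 110) [572.8 234.5  75. ]
(178, 290) [585.3  90.   75. ]
```

>>> play_rows([
  [[0, 0, 20], [0, 0, 0]],
  [[0, 0, 25], [0, 0, 0]],
  [[0, 0, 25], [0, 0, 0]],
  [[0, 0, 25], [0, 0, 0]],
  [[0, 0, 25], [0, 0, 0]],
  [[0, 0, 18], [0, 0, 0]],
  [[0, 0, 12], [0, 0, 0]],
  [[0, 0, 4], [0, 0, 0]],
  [[0, 0, 0], [0, 0, 0]],
  [[0, 0, 0], [0, 0, 0]],
])

```text
time_s: 34.28
eef_pos: [662.3, 168.5, 24.6]
ee_rot: [-0.0, 0.999, 0.052, 0.001]
force: [-0.4, -0.1, -0.0]
grip_width: 0.217
```

>>> play_rows([
  [[0, 0, 0], [0, 0, 0]],
  [[0, 0, 0], [0, 0, 0]],
  [[0, 0, 0], [0, 0, 0]],
  [[0, 0, 0], [0, 0, 0]],
  [[0, 0, 0], [0, 0, 0]],
  [[0, 0, 0], [0, 0, 0]],
  [[0, 0, -20], [0, 0, 0]],
  [[0, 0, -30], [0, 0, 0]],
  [[0, 0, -40], [0, 0, 0]],
  [[0, 0, -40], [0, 0, 0]],
  [[0, 0, -40], [0, 0, 0]],
  [[0, 0, -40], [0, 0, 0]],
  [[0, 0, -20], [0, 0, 0]],
  [[0, 0, 0], [0, 0, 0]],
  [[0, 0, 0], [0, 0, 0]],
], fingers=34)

```text
time_s: 35.53
eef_pos: [661.8, 168.9, 254.0]
ee_rot: [-0.0, 0.999, 0.052, 0.001]
force: [-0.8, 0.9, -0.5]
grip_width: 0.402
```

Run:
```python
from h import *
C,im=grab("wrist","pics/w8.png");a=cv2.imread("pics/w8.png")
C2,im=grab("scene","pics/s8.png");b=cv2.imread("pics/s8.png")
cv2.imwrite("pics/c8.png",np.hstack([cv2.resize(a,(400,300)),cv2.resize(b[150:300,120:320],(400,300))]))
for n in("top","scene"):
  grab(n)
  for d in ctrl.spot_in(n,"tray_bar")[:2]: print(n,d, pix2w(cam(n),np.array(d["position"])*[560,420],120).round(1))
```

```text
top {'position': [0.4396, 0.4064], 'p': 0.74} [615.3 -34.9 120. ]
top {'position': [0.3152, 0.5202], 'p': 0.66} [477.6 151.1 120. ]
scene {'position': [0.3064, 0.4667], 'p': 0.6} [407.7 101.3 120. ]
```

View pics/c8.png

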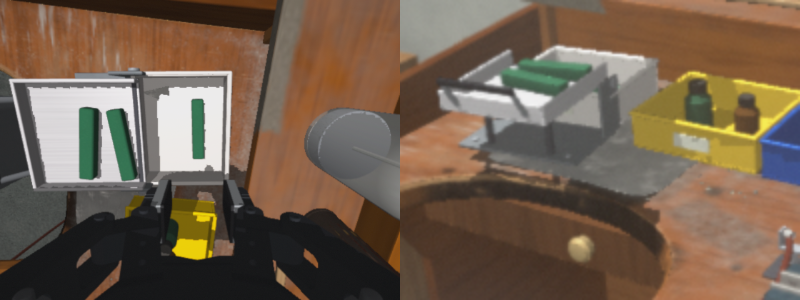

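>>> play_rows([
  [[-16, 0, 0], [0, 0, 0]],
  [[-30, 0, 0], [0, 0, 0]],
  [[-30, 0, 0], [0, 0, 0]],
  [[-30, 0, 0], [0, 0, 0]],
  [[-30, 0, 0], [0, 0, 0]],
  [[-30, 0, 0], [0, 0, 0]],
  [[-30, 0, 0], [0, 0, 0]],
  [[-30, 0, 0], [0, 0, 0]],
  [[-28, 2, 0], [0, 0, 0]],
  [[0, 0, 0], [0, 0, 0]],
  [[0, 0, 0], [0, 0, 0]],
], fingers=50)

```text
time_s: 36.75
eef_pos: [408.6, 140.5, 253.6]
ee_rot: [-0.0, 0.999, 0.052, 0.0]
force: [0.6, -0.5, 0.2]
grip_width: 0.585
```

```bash
sed -i 's/,10\.\]/,float(sys.argv[2])]/g' look.py; python3 look.py w9 120 tray_bar
```

```text
[409.5 140.5 253.5] cam [401. 208. 397.] [[0.99, 0.1, 0.03], [0.1, -0.96, -0.27], [0.0, 0.27, -0.96]]
tray_bar 0.72 [413. 385.] [569.8 -39.6]
tray_bar 0.7 [352. 176.] [470.7 169.2]
```

View pics/w9.png

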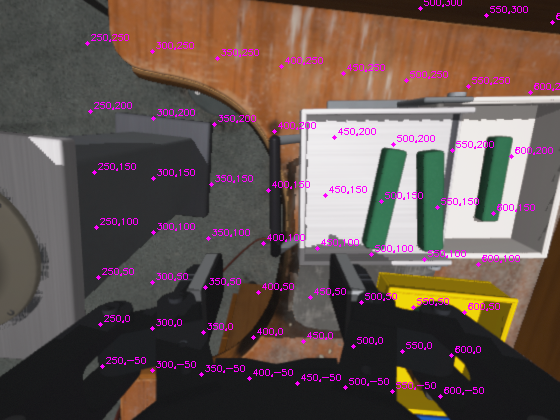

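>>> play_rows([
  [[-3, -2, 20], [0, 0, 0]],
  [[0, 0, 25], [0, 0, 0]],
  [[0, 0, 30], [0, 0, 0]],
  [[0, 0, 25], [0, 0, 0]],
  [[0, 0, 20], [0, 0, 0]],
  [[0, 0, 12], [0, 0, 0]],
  [[0, 0, 8], [0, 0, 0]],
  [[0, 0, 5], [0, 0, 0]],
  [[0, 0, 0], [0, 0, 0]],
  [[0, 0, 0], [0, 0, 0]],
], fingers=40)

```text
time_s: 37.68
eef_pos: [406.5, 142.2, 108.6]
ee_rot: [0.0, 0.999, 0.052, 0.0]
force: [0.0, 1.3, -0.5]
grip_width: 0.47
```

>>> play_rows([
  [[0, 0, 0], [0, 0, 0]],
  [[0, 0, 0], [0, 0, 0]],
  [[0, 0, 0], [0, 0, 0]],
  [[0, 0, 0], [0, 0, 0]],
  [[0, 0, 0], [0, 0, 0]],
  [[0, 0, 0], [0, 0, 0]],
  [[0, 0, 0], [0, 0, 0]],
  [[0, 0, 0], [0, 0, 0]],
], fingers=0, squeeze=35)

```text
time_s: 38.35
eef_pos: [407.5, 142.3, 109.1]
ee_rot: [-0.0, 0.999, 0.052, 0.002]
force: [5.5, 2.1, -1.4]
grip_width: 0.098
```

>>> play_rows([
  [[2, 0, -4], [0, 0, 0]],
  [[3, 0, -6], [0, 0, 0]],
  [[3, 0, -7], [0, 0, 0]],
  [[4, 0, -8], [0, 0, 0]],
  [[4, 0, -8], [0, 0, 0]],
  [[4.5, 0, -8], [0, 0, 0]],
  [[4.5, 0, -7.5], [0, 0, 0]],
  [[5, 0, -7.5], [0, 0, 0]],
  [[5.5, 0, -7], [0, 0, 0]],
  [[4, 0, -4.5], [0, 0, 0]],
  [[4, 0, -4.5], [0, 0, 0]],
  [[4, 0, -4.3], [0, 0, 0]],
  [[4.4, 0, -4.1], [0, 0, 0]],
  [[4.4, 0, -4], [0, 0, 0]],
  [[4.5, 0, -4], [0, 0, 0]],
  [[4.8, 0, -3.6], [0, 0, 0]],
  [[4.8, 0, -3.5], [0, 0, 0]],
  [[4.8, 0, -3.5], [0, 0, 0]],
  [[0, 0, 0], [0, 0, 0]],
  [[0, 0, 0], [0, 0, 0]],
])

```text
time_s: 40.02
eef_pos: [480.0, 150.3, 209.9]
ee_rot: [-0.0, 0.999, 0.052, -0.001]
force: [-13.9, 0.8, 16.9]
grip_width: 0.094
```

>>> play_rows([
  [[-1.5, 0, -2.5], [0, 0, 0]],
  [[5, 0, -3.2], [0, 0, 0]],
  [[5, 0, -3.1], [0, 0, 0]],
  [[5.2, 0, -3], [0, 0, 0]],
  [[5.4, 0, -2.6], [0, 0, 0]],
  [[5.4, 0, -2.6], [0, 0, 0]],
  [[5.5, 0, -2.5], [0, 0, 0]],
  [[5.6, 0, -2.2], [0, 0, 0]],
  [[5.6, 0, -2.2], [0, 0, 0]],
  [[5.6, 0, -2], [0, 0, 0]],
  [[5.8, 0, -1.6], [0, 0, 0]],
  [[5.8, 0, -1.5], [0, 0, 0]],
  [[5.8, 0, -1.4], [0, 0, 0]],
  [[5, 0, -0.8], [0, 0, 0]],
  [[3, 0, -0.4], [0, 0, 0]],
  [[0, 0, 0], [0, 0, 0]],
  [[0, 0, 0], [0, 0, 0]],
  [[0, 0, 0], [0, 0, 0]],
  [[0, 0, 0], [0, 0, 0]],
  [[0, 0, 0], [0, 0, 0]],
])

```text
time_s: 41.68
eef_pos: [553.0, 158.3, 240.2]
ee_rot: [-0.001, 0.999, 0.052, 0.001]
force: [-2.8, 5.4, 2.8]
grip_width: 0.097
```

Run:
```python
from h import *
C,im=grab("wrist","pics/w10.png");a=cv2.imread("pics/w10.png")
C2,im=grab("scene","pics/s10.png");b=cv2.imread("pics/s10.png")
cv2.imwrite("pics/c10.png",np.hstack([cv2.resize(a,(400,300)),cv2.resize(b[130:280,120:320],(400,300))]))
s=ctrl.sense();print(s["force"],s["eef_pos"])
```

```text
[-2.79568764  5.06466223  2.93000202] [553.03990011 158.33338583 240.22428418]
```

View pics/c10.png

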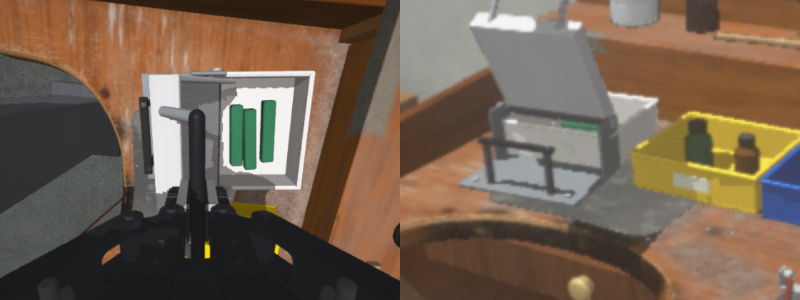

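>>> play_rows([
  [[-4, 0, 0.6], [0, 0, 0]],
  [[-4.9, 0, 0.8], [0, 0, 0]],
  [[-8.7, 0, 2], [0, 0, 0]],
  [[-8.7, 0, 2.3], [0, 0, 0]],
  [[-8.4, 0, 2.8], [0, 0, 0]],
  [[-8.4, 0, 3.1], [0, 0, 0]],
  [[-8.2, 0, 3.6], [0, 0, 0]],
  [[-8.1, 0, 4], [0, 0, 0]],
  [[-7.8, 0, 4.4], [0, 0, 0]],
  [[-7.5, 0, 4.8], [0, 0, 0]],
  [[-7.3, 0, 5.2], [0, 0, 0]],
  [[-7.1, 0, 5.4], [0, 0, 0]],
  [[-6.8, 0, 5.9], [0, 0, 0]],
  [[-6.5, 0, 6.2], [0, 0, 0]],
  [[-6.2, 0, 6.5], [0, 0, 0]],
  [[-5.8, 0, 6.8], [0, 0, 0]],
  [[0, 0, 0], [0, 0, 0]],
  [[0, 0, 0], [0, 0, 0]],
])

```text
time_s: 43.28
eef_pos: [439.3, 145.2, 174.7]
ee_rot: [0.0, 0.999, 0.052, 0.0]
force: [1.3, -1.6, -2.0]
grip_width: 0.097
```

>>> play_rows([
  [[-5.4, 0, 7], [0, 0, 0]],
  [[-5.1, 0, 7.4], [0, 0, 0]],
  [[-4.7, 0, 7.6], [0, 0, 0]],
  [[-4.4, 0, 7.8], [0, 0, 0]],
  [[-3.9, 0, 8], [0, 0, 0]],
  [[-3.6, 0, 8.3], [0, 0, 0]],
  [[-3.1, 0, 8.4], [0, 0, 0]],
  [[-2, 0, 6], [0, 0, 0]],
  [[-1, 0, 4], [0, 0, 0]],
  [[0, 0, 0], [0, 0, 0]],
  [[0, 0, 0], [0, 0, 0]],
  [[0, 0, 0], [0, 0, 0]],
])

```text
time_s: 44.28
eef_pos: [407.5, 142.2, 112.1]
ee_rot: [0.0, 0.999, 0.052, 0.003]
force: [-0.9, -2.3, 24.0]
grip_width: 0.096
```

>>> play_rows([
  [[0, 0, 0], [0, 0, 0]],
  [[0, 0, 0], [0, 0, 0]],
  [[0, 0, 0], [0, 0, 0]],
  [[0, 0, 0], [0, 0, 0]],
  [[0, 0, 0], [0, 0, 0]],
  [[0, 0, 0], [0, 0, 0]],
  [[0, 0, -10], [0, 0, 0]],
  [[0, 0, -20], [0, 0, 0]],
  [[0, 0, -30], [0, 0, 0]],
  [[0, 0, -30], [0, 0, 0]],
  [[0, 0, -30], [0, 0, 0]],
  [[0, 0, -30], [0, 0, 0]],
  [[0, 20, 0], [0, 0, 0]],
  [[0, 35, 0], [0, 0, 0]],
  [[0, 35, 0], [0, 0, 0]],
  [[0, 35, 0], [0, 0, 0]],
  [[0, 35, 0], [0, 0, 0]],
  [[0, 20, 0], [0, 0, 0]],
  [[0, 0, 0], [0, 0, 0]],
  [[0, 0, 0], [0, 0, 0]],
], fingers=40)

```text
time_s: 45.95
eef_pos: [424.4, -37.4, 259.7]
ee_rot: [-0.0, 0.999, 0.051, -0.0]
force: [-0.9, 0.4, -0.0]
grip_width: 0.47
```

Run:
```python
from h import *
grab("top","pics/t11.png");a=cv2.imread("pics/t11.png")
grab("scene","pics/s11.png");b=cv2.imread("pics/s11.png")
cv2.imwrite("pics/c11.png",np.hstack([cv2.resize(a[120:270,140:340],(400,300),interpolation=2),cv2.resize(b[130:280,120:380],(400,300),interpolation=2)]))
```

```text
(no output)
```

View pics/c11.png

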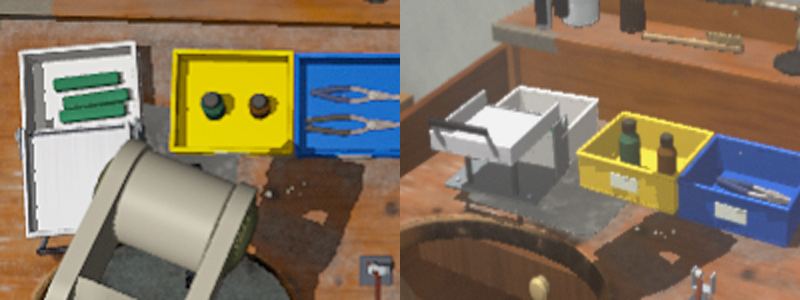

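```bash
python3 -c "
from rig import ctrl
print(ctrl.finish_job())"
```

```text
the job is handed in; nothing more can be done
None
```

The bench is cleared and sorted, and I handed the job in at about 46 s of the 200 s allowed.

- **Blue bin:** the blue and black pliers. No red pliers were there today.
- **Yellow bin:** the green and amber bottles, both standing upright. There was no white bottle today.
- **White box:** the wax bar from the bench, then the two bars that were on the tray, tipped in by lifting the handle to about 1.15 rad.
- **Tray:** lowered back onto its rest and let go.

The last top and scene pictures show three bars in the box, an empty level tray, both bottles and both pliers in their bins, and the gripper clear of everything.

- **Tray lift and lowering:** the measured force reached about 22 N during the lift, because my arc ran slightly inside the handle's; I corrected it. It read 24 N when the tray came down on its rest. Both are well under the 120 N wrist limit.
- **Network sightings:** the networks gave some wrong sightings, such as a "tray_bar" near the yellow bin. I checked these against the pictures and ignored them.

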